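Complete the brake-pad set and count it

TASK

The aluminium tray should hold a set of four brake pads, one per bay, but one bay is still bare: find it, take the good, full-thickness pad from the bench (not the thin worn one) and set it down flat in the bare bay, lining up and lengthwise like the others, without dropping it. Then count the finished set: swing the lever of the tally counter all the way to its stop and let it spring back. Leave everything else where it is.

Things in the scene. Friction and masses are not known exactly. Their poses are not given: they have to be found in the camera images.
- tray: fixed aluminium tray, 264 x 200, with 2 x 2 bays, each 126 (x) by 94 to 96 (y) inside, floor top 6 above its underside, walls 4 thick and 6 above the floor. Origin at the centre of its underside on the bench; x along the bays' long side.
- bay0 (a point): centre of a tray bay, on its floor (near row, left seen from the robot), at -65, 49, 6 in the tray's frame. Three of the four bays hold a pad at the start; which is bare changes.
- bay1 (a point): centre of a tray bay, on its floor (near row, right seen from the robot), at -65, -49, 6 in the tray's frame. Three of the four bays hold a pad at the start; which is bare changes.
- bay2 (a point): centre of a tray bay, on its floor (far row, left seen from the robot), at 65, 49, 6 in the tray's frame. Three of the four bays hold a pad at the start; which is bare changes.
- bay3 (a point): centre of a tray bay, on its floor (far row, right seen from the robot), at 65, -49, 6 in the tray's frame. Three of the four bays hold a pad at the start; which is bare changes.
- pad_a: brake pad: dark steel backing plate with a grey lining on top, grooved across its middle. 110 long (x, with a 9 mm ear at each end, 20 wide, 5 thick), 40 wide (y), 16 thick (backing 5, lining 11). Origin: centre of underside, z out of the lining; same turned half round. About 0.3 kg. Already lying in one of the tray's bays (which one changes); to be left there.
- pad_b: brake pad: dark steel backing plate with a grey lining on top, grooved across its middle. 110 long (x, with a 9 mm ear at each end, 20 wide, 5 thick), 40 wide (y), 16 thick (backing 5, lining 11). Origin: centre of underside, z out of the lining; same turned half round. About 0.3 kg. Already lying in one of the tray's bays (which one changes); to be left there.
- pad_c: brake pad: dark steel backing plate with a grey lining on top, grooved across its middle. 110 long (x, with a 9 mm ear at each end, 20 wide, 5 thick), 40 wide (y), 16 thick (backing 5, lining 11). Origin: centre of underside, z out of the lining; same turned half round. About 0.3 kg. Already lying in one of the tray's bays (which one changes); to be left there.
- pad_full: brake pad: dark steel backing plate with a grey lining on top, grooved across its middle. 110 long (x, with a 9 mm ear at each end, 20 wide, 5 thick), 40 wide (y), 16 thick (backing 5, lining 11). Origin: centre of underside, z out of the lining; same turned half round. About 0.3 kg. The good pad, lying lining up on the bench left of the tray.
- pad_worn: brake pad: dark steel backing plate with a grey lining on top. 110 long (x, with a 9 mm ear at each end, 20 wide, 5 thick), 40 wide (y), 7.5 thick (backing 5, lining 2.5). Origin: centre of underside, z out of the lining; same turned half round. About 0.3 kg. The worn-out pad: no groove left. Lies lining up on the bench left of the tray; to be left alone.
- counter: fixed tally counter right of the tray: grey case 110 (x) x 80 (y) x 45 high, on a 150 x 50 x 4 foot, four white number windows on top at the far side, and a steel lever on top that turns about a vertical pivot at the case's centre and reaches out beyond the front (-x) side. Origin at the centre of its underside.
- lever (a joint): angle of the counter's lever, rad: 0 at rest, 0.9 at its stop, counter-clockwise seen from above (the knob in front of the case moves to the robot's right). Sprung back to 0; 4 N at the knob holds it at the stop. At rest it points 0.45 rad to the +y side of the counter's -x axis, at the stop 0.45 rad to the -y side.
- lever_knob (a point): top centre of the upright black knob at the lever's end: cylinder 16 in diameter, 38 tall, its top 90 above the bench, on an arm 12 wide and 5 thick whose upper side is 54 above the bench; 90 from the pivot axis. Moves with the lever. Nothing near the knob is higher than 57 above the bench.
- lever_pivot (a point): on the lever's vertical pivot axis, 49 above the bench.
- tin: bystander: closed steel tin, 84 in diameter, 60 high, beyond the tray to the left. Origin at the centre of its underside.
- wrench: bystander: steel wrench 190 long lying across, beyond the tray. Its x axis runs along it.
- socket: bystander: deep steel socket standing upright, 30 in diameter, 62 high, on the robot's side of the counter. Origin at the centre of its underside.
There are look-alikes about, which are no part of the job. Several things have the shape of the counter; the one meant has the colours described above. Leave any turquoise look-alike of the pad_full alone.

How it is judged:
On the way, in this order (a step that is already met when the one before it is completed fails the run):
1. the good pad lies flat in the bare bay, lengthwise, let go ((horizontal distance between pad_full and bay0 below 0.025 m or horizontal distance between pad_full and bay1 below 0.025 m or horizontal distance between pad_full and bay2 below 0.025 m or horizontal distance between pad_full and bay3 below 0.025 m) and z of pad_full in the frame of tray between 0.003 and 0.0085 m and angle between pad_full's own z axis and vertical below 0.05 rad and angle between the x axis of pad_full and the x axis of tray, either way round below 0.2 rad and contact force between the fingers and pad_full below 0.1 N and linear speed of pad_full below 0.02 m/s), for 0.2 s.
2. then the lever is swung to its stop (at least 0.82 of 0.9 rad) (value of joint lever above 0.82 rad), for 0.02 s.
At the end, for the whole second after the job is handed in: The good pad lies released and at rest on the bare bay's floor, lining up: within 25 mm of the bay centre, lengthwise within 0.2 rad, tilt under 0.05 rad, origin 3 to 8.5 mm over the tray's underside; lever within 0.06 rad of rest; other pads and bystanders within 20 mm of their start (all of step 1 and value of joint lever below 0.06 rad and distance of each of pad_a, pad_b, pad_c, pad_worn, tin, wrench, socket from where it was at the start of the episode below 0.02 m); the robot touches nothing.
It fails at once if the good pad is dropped (faster than 0.6 m/s out of the fingers) (contact force between the fingers and pad_full below 0.05 N and linear speed of pad_full above 0.6 m/s).
It fails at once if another pad or a bystander is moved by more than 20 mm (distance of any of pad_a, pad_b, pad_c, pad_worn, tin, wrench, socket from where it was at the start of the episode above 0.02 m).
It also fails if it takes over 56 s, if anything falls off the work surface, if the arm or the gripper's body presses on something with over 40 N, if the wrist force passes 120 N, or if a joint passes its speed limit or range.

ROBOT

A 6-joint arm with a two-finger parallel gripper is mounted at the origin on the work surface. World frame = base frame: x ahead of the robot, y to its left, z up, the work surface at z = 0. Lengths are in m, angles in rad, forces in N, time in s.
With the tool pointing down it reaches from about 0.425 to 0.95 m from the base axis. Payload 3.5 kg.
Tool frame: the origin (TCP) lies midway between the tips of the shut fingers; the grasp point (between the pads) lies 19 mm behind it; z points along the fingers, y is the line along which they close (so a half turn about z gives the same grasp; the last joint's range is limited). The gripper opens to 85 mm and grips with 20 to 120 N. Pads are 22 mm wide; open, the fingers measure 114 mm over their backs; the gripper's body (76 mm by 85 mm) begins 54 mm behind the grasp point. The pads swing forward as they close: fully open they stand 13 mm farther back than shut.
Start: joints at [-1.362, 0.286, 1.577, -0, 1.279, -0.15], TCP at [0.237, -0.632, 0.231] pointing down, gripper open.
Joint ranges: [-2.77, 2.77], [-0.9, 2.22], [0.21, 2.48], [-1.53, 4.67], [0.24, 2.81], [-2.84, 2.84]. Speed limits (rad/s): [2.79, 2.79, 3.14, 3.14, 3.14, 3.14].

INTERFACE

Orientations are given as a unit quaternion [x, y, z, w].
In Python, from plant import ctrl gives the robot as it stands.
- The arm moves only by the tool move_arm, never from a script. Its argument "plan" is a list of rows, each an object of numbers: "x", "y", "z": the shift along the tool's x, y, z in m; "yaw": the turn about the tool's z in rad; "fingers": the closure, from 0 (fully open) to 1 (shut). In form: [{"x": .., "y": .., "z": .., "yaw": .., "fingers": ..}, ...]. A call has 1 to 5 rows; each row is the pose to reach, as a shift and turn from the pose commanded when the call began, along the tool's axes at that moment; what a row does not reach only later rows make up. A row lasts 1/10 s, in which the tool goes at most 50 mm and 8.59 degrees, less where a joint would pass 70% of its speed; a pose out of reach is approached as far as the arm can. A call with a gripper value outside its range is refused whole. The fingers move at their own pace and stop on an object; "force" is the grip in N (left out, the last holds). Time passes only in rows, so rows that repeat a pose let the fingers close. It gives the time, the measured TCP pose, the force, the opening and the grip force at its end, in the units of the state.
- ctrl.get_state(): the state, without advancing time (a new reading comes with each control period).
- ctrl.read_camera(name): name is "scene" or "top"; returns the picture (420x560x3 uint8, red, green, blue); there is no depth.
- ctrl.camera_model(name): a dict with "intrinsics" (3x3 intrinsics, pixels), "distortion" ([k1, k2, p1, p2, k3] as OpenCV has them; the pictures are not rectified), "cam_to_world" (4x4, takes a point from camera to world coordinates). Camera axes: x right, y up, looking along -z (the intrinsics and any distortion apply to the point x, -y, -z); pixel columns grow to the right and rows downward; lengths in m; the calibration is good to about 2 mm. A picture is of the moment at which its call begins. camera_model takes no time and is no camera call.
- ctrl.sign_off(): hands the job in; it is judged then, once.
The state is a dict: "time": time; "qpos": joint angles; "dq": joint speeds; "joint_efforts": joint torques, N m; "eef_pos": TCP position; "tcp_rot": TCP orientation; "contact_force": force on the tool from outside, world axes, zero at the start; "wrist_torque": the same for the moment, N m; "opening": opening from 0.0 (shut) to 1.0 (fully open); "finger_force": force on a finger pad.
Only numpy, scipy, OpenCV 4.12 (cv2) and the standard library are available. Lean on these libraries where they do the work, as an engineer would, in place of code of your own. Each camera call takes 0.05 s, during which the arm holds its last target. There are 200 camera calls.

## Working session

There is one attempt and no reset: what is moved stays moved. The work goes in short steps, Python scripts to look and compute and a tool call to move; the robot and the scene stay as the last step left them, time stands still between calls to the robot, and variables do not carry over. Pictures are saved under pics/ and viewed, at most 10 in all, crops included, and the job is handed in when it is done.

Besides the shell and the picture viewer there is one more tool, called after ">>>" as name(argument=value, ...), one argument or row to a line, values as JSON. move_arm: Moves the arm, as the interface text tells. Its arguments: {"type":"object","properties":{"plan":{"type":"array"},"force":{"type":"number"}},"required":["plan"]}

```bash
mkdir -p pics; ls
cat > h.py <<'E'
import numpy as np, cv2
from plant import ctrl
def cam(n):
    m=ctrl.camera_model(n); return [np.array(m[k],float) for k in ("intrinsics","distortion","cam_to_world")]
def ray(n,uv,z):
    K,D,T=cam(n); p=cv2.undistortPoints(np.array(uv,float).reshape(-1,1,2),K,D).reshape(-1,2)
    d=np.c_[p[:,0],-p[:,1],-np.ones(len(p))]@T[:3,:3].T; o=T[:3,3]
    return o+d*((z-o[2])/d[:,2])[:,None]
def proj(n,P):
    K,D,T=cam(n); q=(np.atleast_2d(P)-T[:3,3])@T[:3,:3]; q=q*[1,-1,-1]
    return cv2.projectPoints(q,np.zeros(3),np.zeros(3),K,D)[0].reshape(-1,2)
def shot(n,f):
    im=np.array(ctrl.read_camera(n)); cv2.imwrite(f"pics/{f}.png",im[:,:,::-1]); return im
E
python3 - <<'E'
from h import *
for n in ("top","scene"):
    shot(n,n+"0"); print(n,cam(n)[2].round(3).tolist(),cam(n)[0][0,0])
s=ctrl.get_state(); print(s)
E
```

```text
pics
top [[0.001, 0.993, -0.118, 0.368], [-1.0, -0.0, -0.011, 0.002], [-0.01, 0.118, 0.993, 1.609], [0.0, 0.0, 0.0, 1.0]] 503.52626021970445
scene [[-0.723, -0.445, 0.528, 1.135], [0.69, -0.439, 0.576, 0.611], [-0.025, 0.781, 0.624, 0.769], [0.0, 0.0, 0.0, 1.0]] 446.4273691827083
{'time': 0.1, 'qpos': array([-1.36199717e+00,  2.87106839e-01,  1.57803938e+00,  9.11673598e-06,
        1.27859448e+00, -1.49983838e-01]), 'dq': array([ 0.00108687, -0.00123299, -0.00189086, -0.00031838, -0.00121266,
        0.00151315]), 'joint_efforts': array([ 1.33262984e-03, -4.07292652e+01, -2.93698132e+01, -1.27727994e-04,
        3.40724713e-03,  7.27641947e-06]), 'eef_pos': array([ 0.23693127, -0.63141517,  0.2300609 ]), 'tcp_rot': array([ 9.83952119e-01,  1.78429468e-01, -2.72180718e-05, -1.07368594e-03]), 'contact_force': array([-0.04762515, -0.39320227,  0.05878955]), 'wrist_torque': array([ 0.02722825,  0.00334496, -0.01182001]), 'finger_force': 0.0, 'opening': 1.0002839923286102}
```

View pics/top0.png

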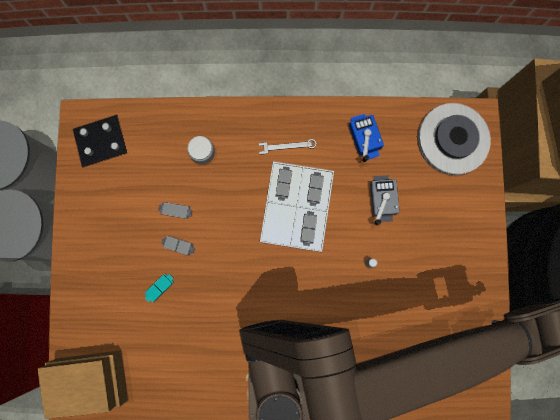

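View pics/scene0.png

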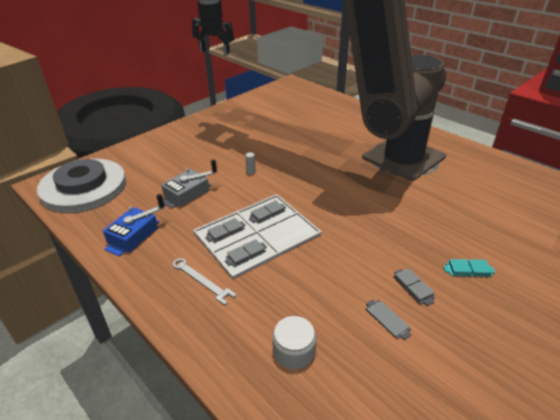

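The top view shows bay0 (near left, about (279,224)) is bare. The grooved good pad is at (178,245), the ungrooved worn one at (175,210), and the turquoise look-alike at (159,288). The grey counter is at (384,198) with its knob near (378,221). In the scene view the good pad is at (414,285) and the worn one at (388,319).

Run:
```python
from h import *
t=cv2.imread("pics/top0.png"); s=cv2.imread("pics/scene0.png")
def cs(im,box,f,amin=30):
    x0,y0,x1,y1=box; c=cv2.resize(im[y0:y1,x0:x1],None,fx=4,fy=4,interpolation=cv2.INTER_CUBIC)
    h=cv2.cvtColor(c,cv2.COLOR_BGR2HSV); m=f(h).astype(np.uint8)*255
    k=cv2.findContours(m,cv2.RETR_EXTERNAL,cv2.CHAIN_APPROX_NONE)[0]
    return [((q.reshape(-1,2)+.5)/4-.5+[x0,y0]) for q in k if cv2.contourArea(q)>amin*16]
def rect(n,q,z):
    P=ray(n,q,z)[:,:2]; (c,wh,a)=cv2.minAreaRect((P*1000).astype(np.float32)); 
    if wh[0]<wh[1]: wh=wh[::-1]; a-=90
    return np.round(c,1),np.round(wh,1),round(a,1)
grey=lambda h:(h[...,1]<90)
for nm,box in (("full",(155,230,202,260)),("worn",(152,197,200,224))):
    for q in cs(t,box,grey): print(nm,"top",rect("top",q,.008))
for nm,box in (("full",(385,260,445,308)),("worn",(355,292,418,342))):
    for q in cs(s,box,grey): print(nm,"scene",rect("scene",q,.006))
for q in cs(t,(250,155,345,258),grey,500): print("tray top",rect("top",q,.012))
for q in cs(s,(185,190,330,275),grey,500): print("tray scene",rect("scene",q,.010))
# tin/ knob
dark=lambda h:(h[...,2]<45)
for q in cs(t,(365,205,392,235),dark,4): print("dark top",q.mean(0),np.ptp(q,axis=0),ray("top",[q.mean(0)],.09))
for q in cs(s,(200,150,225,185),dark,4): print("dark scene",q.mean(0),np.ptp(q,axis=0),ray("scene",[q.mean(0)],.071))
a=cv2.resize(t[165:260,140:410],None,fx=2.9,fy=2.9,interpolation=cv2.INTER_CUBIC)
b=cv2.resize(s[145:245,150:330],None,fx=3,fy=3,interpolation=cv2.INTER_CUBIC)
o=np.zeros((580,790,3),np.uint8); o[:a.shape[0],:a.shape[1]]=a[:,:790]; o[280:580,:b.shape[1]]=b
cv2.imwrite("pics/c1.png",o)
```

```text
full top (array([449.6, 322.5]), array([109.7,  41.7]), 72.9)
worn top (array([563.3, 333.8]), array([109.2,  41.1]), 79.8)
full scene (array([451.4, 324.9]), array([111.5,  51.5]), 72.2)
worn scene (array([568.4, 335.2]), array([110.9,  44.3]), 80.1)
worn scene (array([479.7, 341.7]), array([27.3, 20. ]), 45.5)
tray top (array([576.1, -58.9]), array([266.9, 202.4]), -9.2)
tray scene (array([580.4, -58.6]), array([272.1, 214.7]), -9.1)
dark top [377.15909091 221.67045455] [5.75 4.25] [[ 0.51683323 -0.30031423  0.09      ]]
dark top [372.72826087 209.87228261] [ 2.75 10.5 ] [[ 0.55298591 -0.2875269   0.09      ]]
dark scene [213.55434783 165.99728261] [ 3.25 10.25] [[ 0.52208937 -0.30513764  0.071     ]]
```

View pics/c1.png

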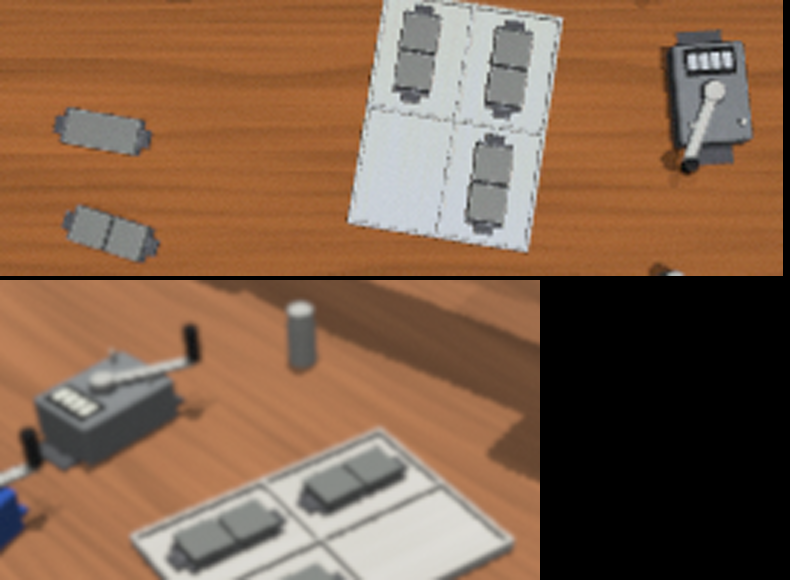

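```bash
cat >> h.py <<'E'
def to(x,y,z,deg=None):
    s=ctrl.get_state(); from scipy.spatial.transform import Rotation as R
    M=R.from_quat(s["tcp_rot"]).as_matrix(); d=M.T@(np.array([x,y,z])-s["eef_pos"])
    a=np.degrees(np.arctan2(M[1,0],M[0,0])); w=0 if deg is None else -((deg-a+90)%180-90)
    print("t",round(s["time"],2),"pos",s["eef_pos"].round(4),"ang",a.round(1),"tilt",M[2,2].round(5),"q6",s["qpos"][5].round(2),"| shift",d.round(4),"yaw",round(np.radians(w),3))
E
python3 - <<'E'
from h import *
a=np.radians(-9.2);c,s=np.cos(a),np.sin(a)
for n,b in (("bay0",(-.065,.049)),("bay1",(-.065,-.049))): print(n,.577+c*b[0]-s*b[1],-.059+s*b[0]+c*b[1])
px=lambda u,v:[(u+.5)/2.9-.5+140,(v+.5)/2.9-.5+165]
pv=ray("top",[px(714,90)],.056)[0]; kn=np.array([.5185,-.302]); print("pivot",pv,"len",np.linalg.norm(kn-pv[:2]),"dir",np.degrees(np.arctan2(*(kn-pv[:2])[::-1])))
print("foot ends",ray("top",[px(698,36),px(715,158)],.004))
print("case edge top: ",ray("top",[px(675,148),px(751,138),px(743,40),px(670,48)],.045))
print("pivot scene",ray("scene",[[(100+.5)/3-.5+150,(382-280+.5)/3-.5+145]],.056))
to(.5,-.15,.2,72.9)
E
```

```text
bay0 0.5206703209671556 -0.00023804581145431963
bay1 0.5050019645733558 -0.09697739978860714
pivot [ 0.60181404 -0.33662273  0.056     ] len 0.09022174136673623 dir 157.43374484903097
foot ends [[ 0.67084619 -0.33159244  0.004     ]
 [ 0.53337428 -0.34707067  0.004     ]]
case edge top:  [[ 0.54005293 -0.29474578  0.045     ]
 [ 0.55089714 -0.37822336  0.045     ]
 [ 0.65880754 -0.37270258  0.045     ]
 [ 0.64972176 -0.29188359  0.045     ]]
pivot scene [[ 0.61023051 -0.33454083  0.056     ]]
t 0.1 pos [ 0.2369 -0.6314  0.2301] ang 20.6 tilt -1.0 q6 -0.15 | shift [ 0.4153 -0.3583  0.031 ] yaw -0.914
```

>>> move_arm(
  plan=[
    {"x": 0.415,"y": -0.358,"z": 0.03,"yaw": -0.914,"fingers": 0},
    {"x": 0.415,"y": -0.358,"z": 0.03,"yaw": -0.914,"fingers": 0},
    {"x": 0.415,"y": -0.358,"z": 0.03,"yaw": -0.914,"fingers": 0},
    {"x": 0.415,"y": -0.358,"z": 0.03,"yaw": -0.914,"fingers": 0},
    {"x": 0.415,"y": -0.358,"z": 0.03,"yaw": -0.914,"fingers": 0},
  ],
  force=60,
)

```text
time: 0.6
eef_pos: [0.3572, -0.4108, 0.217]
tcp_rot: [0.849, 0.529, 0.0, -0.0]
contact_force: [0.6, -1.1, -0.3]
opening: 1.001
finger_force: 0.0
```

```bash
python3 -c "
from h import *
to(.5,-.15,.2,72.9)"
```

```text
t 0.6 pos [ 0.3572 -0.4108  0.217 ] ang 63.9 tilt -1.0 q6 -0.59 | shift [0.2971 0.0133 0.0171] yaw -0.158
```

>>> move_arm(
  plan=[
    {"x": 0.297,"y": 0.013,"z": 0.017,"yaw": -0.158,"fingers": 0},
    {"x": 0.297,"y": 0.013,"z": 0.017,"yaw": -0.158,"fingers": 0},
    {"x": 0.297,"y": 0.013,"z": 0.017,"yaw": -0.158,"fingers": 0},
    {"x": 0.297,"y": 0.013,"z": 0.017,"yaw": -0.158,"fingers": 0},
    {"x": 0.297,"y": 0.013,"z": 0.017,"yaw": -0.158,"fingers": 0},
  ],
)

```text
time: 1.1
eef_pos: [0.478, -0.1925, 0.203]
tcp_rot: [0.806, 0.592, -0.0, -0.0]
contact_force: [0.8, -1.1, -0.0]
opening: 1.004
finger_force: 0.0
```

```bash
python3 -c "
from h import *
to(.45,.323,.12,72.9)"
```

```text
t 1.1 pos [ 0.478  -0.1925  0.203 ] ang 72.6 tilt -1.0 q6 -0.28 | shift [ 0.4834 -0.1812  0.0831] yaw -0.006
```

>>> move_arm(
  plan=[
    {"x": 0.483,"y": -0.181,"z": 0.05,"yaw": -0.006,"fingers": 0},
    {"x": 0.483,"y": -0.181,"z": 0.05,"yaw": -0.006,"fingers": 0},
    {"x": 0.483,"y": -0.181,"z": 0.05,"yaw": -0.006,"fingers": 0},
    {"x": 0.483,"y": -0.181,"z": 0.05,"yaw": -0.006,"fingers": 0},
    {"x": 0.483,"y": -0.181,"z": 0.05,"yaw": -0.006,"fingers": 0},
  ],
)

```text
time: 1.6
eef_pos: [0.4633, 0.0558, 0.1788]
tcp_rot: [0.804, 0.594, -0.0, -0.0]
contact_force: [0.7, 0.7, 0.4]
opening: 1.0
finger_force: 0.0
```

```bash
python3 -c "
from h import *
to(.45,.323,.12,72.9)"
```

```text
t 1.6 pos [0.4633 0.0558 0.1788] ang 72.9 tilt -1.0 q6 0.2 | shift [ 0.2515 -0.0913  0.0589] yaw 0.0
```

>>> move_arm(
  plan=[
    {"x": 0.2515,"y": -0.091,"z": 0.059,"yaw": 0,"fingers": 0},
    {"x": 0.2515,"y": -0.091,"z": 0.059,"yaw": 0,"fingers": 0},
    {"x": 0.2515,"y": -0.091,"z": 0.059,"yaw": 0,"fingers": 0},
    {"x": 0.2515,"y": -0.091,"z": 0.059,"yaw": 0,"fingers": 0},
    {"x": 0.2515,"y": -0.091,"z": 0.059,"yaw": 0,"fingers": 0},
  ],
)

```text
time: 2.1
eef_pos: [0.4513, 0.2997, 0.1247]
tcp_rot: [0.804, 0.594, -0.0, 0.0]
contact_force: [0.4, -0.6, 0.9]
opening: 0.999
finger_force: 0.0
```

>>> move_arm(
  plan=[
    {"x": 0,"y": 0,"z": 0,"yaw": 0,"fingers": 0},
    {"x": 0,"y": 0,"z": 0,"yaw": 0,"fingers": 0},
  ],
)

```text
time: 2.3
eef_pos: [0.4511, 0.2984, 0.1244]
tcp_rot: [0.803, 0.595, -0.001, -0.0]
contact_force: [-0.1, -0.0, 0.7]
opening: 1.0
finger_force: 0.0
```

```bash
python3 -c "
from h import *
to(.45,.323,.0,72.9)
im=shot('scene','s2'); cv2.imwrite('pics/s2c.png',cv2.resize(im[200:350,330:510,::-1],None,fx=4,fy=4))"
```

```text
t 2.3 pos [0.4511 0.2984 0.1244] ang 73.1 tilt -1.0 q6 0.69 | shift [ 0.0234 -0.008   0.1244] yaw 0.003
```

View pics/s2c.png

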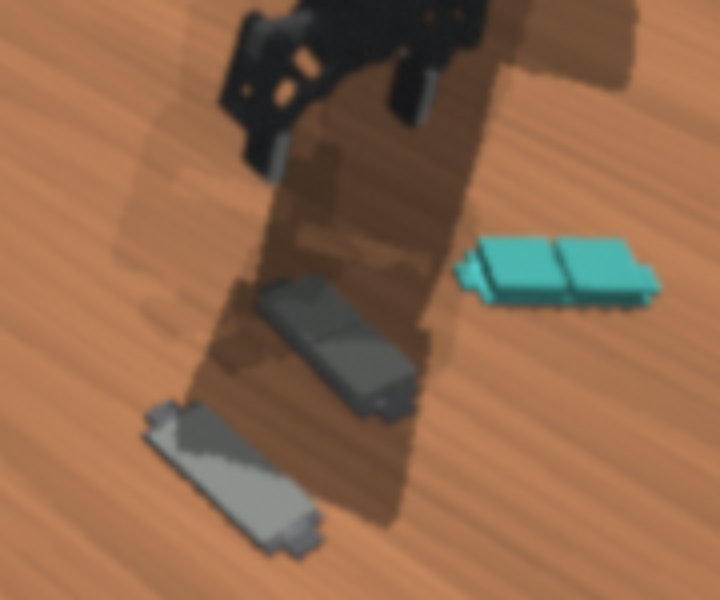

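The open fingers straddle the good pad's axis (crop (335,345)) with the worn pad (235,480) and turquoise one (560,270) clear. Next I centre over it and descend.

>>> move_arm(
  plan=[
    {"x": 0.024,"y": -0.0085,"z": 0.02,"yaw": 0.003,"fingers": 0},
    {"x": 0.024,"y": -0.0085,"z": 0.055,"yaw": 0.003,"fingers": 0},
    {"x": 0.024,"y": -0.0085,"z": 0.085,"yaw": 0.003,"fingers": 0},
    {"x": 0.024,"y": -0.0085,"z": 0.105,"yaw": 0.003,"fingers": 0},
    {"x": 0.024,"y": -0.0085,"z": 0.105,"yaw": 0.003,"fingers": 0},
  ],
)

```text
time: 2.85
eef_pos: [0.4492, 0.3204, 0.0176]
tcp_rot: [0.806, 0.592, -0.003, -0.001]
contact_force: [0.5, -1.7, -0.1]
opening: 1.0
finger_force: 0.0
```

```bash
python3 -c "
from h import *
to(.4505,.3235,.0,72.9)"
```

```text
t 2.85 pos [0.4492 0.3204 0.0176] ang 72.6 tilt -0.99998 q6 0.74 | shift [0.0034 0.0004 0.0175] yaw -0.005
```

>>> move_arm(
  plan=[
    {"x": 0.0033,"y": 0.0004,"z": 0.009,"yaw": -0.005,"fingers": 0},
    {"x": 0.0033,"y": 0.0004,"z": 0.0165,"yaw": -0.005,"fingers": 0},
    {"x": 0.0033,"y": 0.0004,"z": 0.0165,"yaw": -0.005,"fingers": 0.2},
    {"x": 0.0033,"y": 0.0004,"z": 0.0165,"yaw": -0.005,"fingers": 0.4},
    {"x": 0.0033,"y": 0.0004,"z": 0.0165,"yaw": -0.005,"fingers": 0.5},
  ],
)

```text
time: 3.35
eef_pos: [0.4529, 0.3264, 0.0047]
tcp_rot: [0.804, 0.595, 0.001, 0.0]
contact_force: [0.2, 0.1, 0.2]
opening: 0.522
finger_force: 0.0
```

>>> move_arm(
  plan=[
    {"x": 0,"y": 0,"z": 0,"yaw": 0,"fingers": 0.7},
    {"x": 0,"y": 0,"z": 0,"yaw": 0,"fingers": 0.9},
    {"x": 0,"y": 0,"z": 0,"yaw": 0,"fingers": 1},
    {"x": 0,"y": 0,"z": 0,"yaw": 0,"fingers": 1},
    {"x": 0,"y": 0,"z": 0,"yaw": 0,"fingers": 1},
  ],
)

```text
time: 3.85
eef_pos: [0.4531, 0.3266, 0.005]
tcp_rot: [0.804, 0.595, 0.001, 0.0]
contact_force: [-1.4, -1.0, 5.7]
opening: 0.448
finger_force: 61.2
```

>>> move_arm(
  plan=[
    {"x": 0,"y": 0,"z": -0.01,"yaw": 0,"fingers": 1},
    {"x": 0,"y": 0,"z": -0.03,"yaw": 0,"fingers": 1},
    {"x": 0,"y": 0,"z": -0.06,"yaw": 0,"fingers": 1},
    {"x": 0,"y": 0,"z": -0.09,"yaw": 0,"fingers": 1},
    {"x": 0,"y": 0,"z": -0.09,"yaw": 0,"fingers": 1},
  ],
)

```text
time: 4.35
eef_pos: [0.4551, 0.3276, 0.0985]
tcp_rot: [0.804, 0.595, 0.004, 0.001]
contact_force: [0.9, 0.2, -1.5]
opening: 0.451
finger_force: 60.7
```

```bash
python3 -c "
from h import *
to(.5207,-.0002,.1,-9.2)
im=shot('scene','s3'); cv2.imwrite('pics/s3c.png',cv2.resize(im[200:350,330:510,::-1],None,fx=4,fy=4))"
```

```text
t 4.35 pos [0.4551 0.3276 0.0985] ang 73.1 tilt -0.99996 q6 0.74 | shift [-0.2944  0.1583 -0.0022] yaw 1.436
```

View pics/s3c.png

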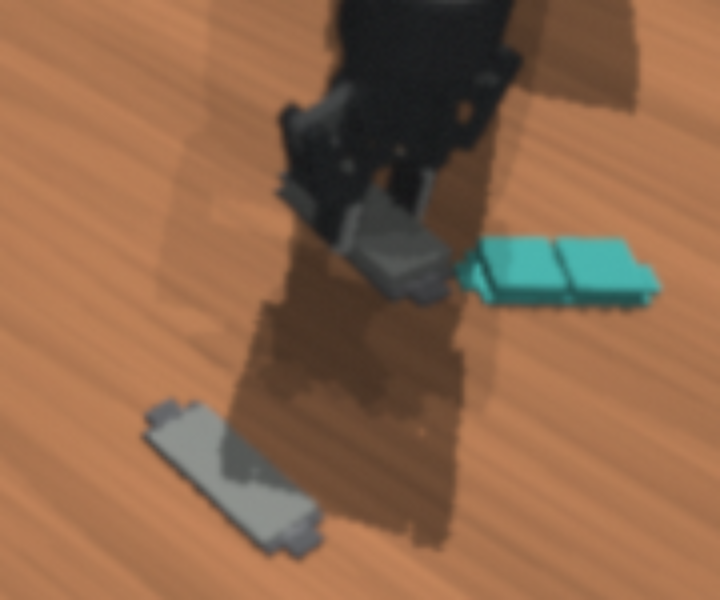

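The pad is held level by its middle in the fingers (crop (370,240)), and the worn pad hasn't moved. Carrying it to bay0 now.

>>> move_arm(
  plan=[
    {"x": -0.06,"y": 0.032,"z": 0,"yaw": 0.145,"fingers": 1},
    {"x": -0.12,"y": 0.064,"z": 0,"yaw": 0.29,"fingers": 1},
    {"x": -0.18,"y": 0.096,"z": 0,"yaw": 0.435,"fingers": 1},
    {"x": -0.24,"y": 0.128,"z": 0,"yaw": 0.58,"fingers": 1},
    {"x": -0.294,"y": 0.16,"z": 0,"yaw": 0.725,"fingers": 1},
  ],
)

```text
time: 4.9
eef_pos: [0.4997, 0.0793, 0.0915]
tcp_rot: [0.963, 0.269, -0.002, -0.001]
contact_force: [1.4, 0.9, -2.2]
opening: 0.443
finger_force: 60.7
```

```bash
python3 -c "
from h import *
to(.5243,-.0008,.1,-9.2)"
```

```text
t 4.9 pos [0.4997 0.0793 0.0915] ang 31.2 tilt -0.99999 q6 0.98 | shift [-0.0205  0.0812 -0.0086] yaw 0.705
```

>>> move_arm(
  plan=[
    {"x": -0.01,"y": 0.04,"z": -0.008,"yaw": 0.145,"fingers": 1},
    {"x": -0.0205,"y": 0.081,"z": -0.008,"yaw": 0.29,"fingers": 1},
    {"x": -0.0205,"y": 0.081,"z": -0.008,"yaw": 0.435,"fingers": 1},
    {"x": -0.0205,"y": 0.081,"z": -0.008,"yaw": 0.58,"fingers": 1},
    {"x": -0.0205,"y": 0.081,"z": -0.008,"yaw": 0.705,"fingers": 1},
  ],
)

```text
time: 5.4
eef_pos: [0.5246, 0.0009, 0.0992]
tcp_rot: [0.997, -0.081, -0.002, -0.0]
contact_force: [0.3, 0.3, -3.1]
opening: 0.444
finger_force: 61.0
```

>>> move_arm(
  plan=[
    {"x": 0,"y": 0,"z": 0,"yaw": 0,"fingers": 1},
    {"x": 0,"y": 0,"z": 0,"yaw": 0,"fingers": 1},
  ],
)

```text
time: 5.6
eef_pos: [0.5252, 0.0015, 0.1002]
tcp_rot: [0.997, -0.076, -0.002, -0.0]
contact_force: [-0.1, 0.7, -1.7]
opening: 0.446
finger_force: 61.0
```

```bash
python3 -c "
from h import *
to(.5243,-.0008,.03,-9.2)
im=shot('scene','s4'); cv2.imwrite('pics/s4c.png',cv2.resize(im[130:290,180:360,::-1],None,fx=3.5,fy=3.5))"
```

```text
t 5.6 pos [0.5252 0.0015 0.1002] ang -8.7 tilt -0.99999 q6 1.53 | shift [-0.0004  0.0024  0.0702] yaw 0.008
```

View pics/s4c.png

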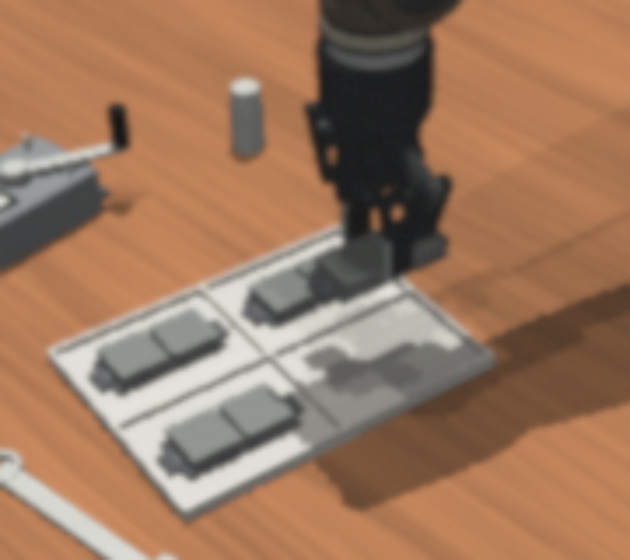

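The pad hangs over the bare bay, lengthwise like its neighbours. Lowering it slowly.

>>> move_arm(
  plan=[
    {"x": -0.0004,"y": 0.002,"z": 0.03,"yaw": 0.008,"fingers": 1},
    {"x": -0.0004,"y": 0.002,"z": 0.055,"yaw": 0.008,"fingers": 1},
    {"x": -0.0004,"y": 0.002,"z": 0.07,"yaw": 0.008,"fingers": 1},
    {"x": -0.0004,"y": 0.002,"z": 0.08,"yaw": 0.008,"fingers": 1},
    {"x": -0.0004,"y": 0.002,"z": 0.08,"yaw": 0.008,"fingers": 1},
  ],
)

```text
time: 6.15
eef_pos: [0.5248, -0.0004, 0.0205]
tcp_rot: [0.997, -0.081, -0.001, -0.0]
contact_force: [-0.4, -0.1, -1.6]
opening: 0.447
finger_force: 60.9
```

>>> move_arm(
  plan=[
    {"x": 0,"y": 0,"z": 0.002,"yaw": 0,"fingers": 1},
    {"x": 0,"y": 0,"z": 0.004,"yaw": 0,"fingers": 1},
    {"x": 0,"y": 0,"z": 0.004,"yaw": 0,"fingers": 1},
  ],
)

```text
time: 6.45
eef_pos: [0.5264, -0.0007, 0.0186]
tcp_rot: [0.997, -0.081, 0.001, 0.0]
contact_force: [0.1, -0.1, -1.6]
opening: 0.448
finger_force: 60.9
```

```bash
python3 -c "
from h import *
to(.5243,-.0008,.011,-9.2)"
```

```text
t 6.45 pos [ 0.5264 -0.0007  0.0186] ang -9.3 tilt -1.0 q6 1.54 | shift [-0.002   0.0004  0.0076] yaw -0.002
```

>>> move_arm(
  plan=[
    {"x": 0,"y": 0,"z": 0.002,"yaw": 0,"fingers": 1},
    {"x": 0,"y": 0,"z": 0.004,"yaw": 0,"fingers": 1},
    {"x": 0,"y": 0,"z": 0.004,"yaw": 0,"fingers": 1},
  ],
)

```text
time: 6.75
eef_pos: [0.5255, -0.0006, 0.0137]
tcp_rot: [0.997, -0.082, -0.0, -0.0]
contact_force: [0.6, -0.5, -1.9]
opening: 0.445
finger_force: 60.9
```

>>> move_arm(
  plan=[
    {"x": 0,"y": 0,"z": 0.001,"yaw": 0,"fingers": 1},
    {"x": 0,"y": 0,"z": 0.002,"yaw": 0,"fingers": 1},
    {"x": 0,"y": 0,"z": 0.002,"yaw": 0,"fingers": 1},
  ],
)

```text
time: 7.05
eef_pos: [0.5256, -0.0006, 0.0117]
tcp_rot: [0.997, -0.082, -0.0, -0.0]
contact_force: [-0.7, -0.9, -2.1]
opening: 0.447
finger_force: 60.9
```

Not yet in contact; creep on.

>>> move_arm(
  plan=[
    {"x": 0,"y": 0,"z": 0.001,"yaw": 0,"fingers": 1},
    {"x": 0,"y": 0,"z": 0.001,"yaw": 0,"fingers": 1},
    {"x": 0,"y": 0,"z": 0.001,"yaw": 0,"fingers": 1},
  ],
)

```text
time: 7.35
eef_pos: [0.5259, -0.0006, 0.0111]
tcp_rot: [0.997, -0.082, 0.0, 0.0]
contact_force: [-0.3, -0.4, -2.2]
opening: 0.445
finger_force: 61.0
```

>>> move_arm(
  plan=[
    {"x": 0,"y": 0,"z": 0.001,"yaw": 0,"fingers": 1},
    {"x": 0,"y": 0,"z": 0.001,"yaw": 0,"fingers": 1},
    {"x": 0,"y": 0,"z": 0.001,"yaw": 0,"fingers": 1},
  ],
)

```text
time: 7.65
eef_pos: [0.5259, -0.0006, 0.011]
tcp_rot: [0.997, -0.081, -0.0, 0.0]
contact_force: [-3.0, 0.2, 5.9]
opening: 0.444
finger_force: 61.8
```

The force is now +5.9 N at z = 0.011, so the pad is on the floor. I'll open partly and check that it's free.

>>> move_arm(
  plan=[
    {"x": 0,"y": 0,"z": 0,"yaw": 0,"fingers": 0.5},
    {"x": 0,"y": 0,"z": 0,"yaw": 0,"fingers": 0.4},
    {"x": 0,"y": 0,"z": 0,"yaw": 0,"fingers": 0.3},
    {"x": 0,"y": 0,"z": 0,"yaw": 0,"fingers": 0.25},
    {"x": 0,"y": 0,"z": 0,"yaw": 0,"fingers": 0.25},
  ],
)

```text
time: 8.15
eef_pos: [0.5258, -0.0006, 0.0098]
tcp_rot: [0.997, -0.082, -0.0, -0.0]
contact_force: [-0.5, 0.6, -0.2]
opening: 0.749
finger_force: 0.0
```

>>> move_arm(
  plan=[
    {"x": 0,"y": 0,"z": -0.02,"yaw": 0,"fingers": 0.25},
    {"x": 0,"y": 0,"z": -0.06,"yaw": 0,"fingers": 0.25},
    {"x": 0,"y": 0,"z": -0.11,"yaw": 0,"fingers": 0.25},
    {"x": 0,"y": 0,"z": -0.15,"yaw": 0,"fingers": 0.25},
    {"x": 0,"y": 0,"z": -0.15,"yaw": 0,"fingers": 0.25},
  ],
)

```text
time: 8.65
eef_pos: [0.5302, -0.0014, 0.1675]
tcp_rot: [0.997, -0.081, 0.007, 0.001]
contact_force: [0.2, 0.7, 0.1]
opening: 0.749
finger_force: 0.0
```

```bash
python3 -c "
from h import *
pv=np.array([.603,-.336]);
for l in (-.25,0,.45,.8,.9):
    a=np.radians(157.4)+l; print(l,(pv+.09*np.array([np.cos(a),np.sin(a)])).round(4))
to(.49,-.24,.17,-86.8)
im=shot('scene','s5'); cv2.imwrite('pics/s5c.png',cv2.resize(im[130:290,150:330,::-1],None,fx=3.5,fy=3.5))"
```

```text
-0.25 [ 0.5311 -0.2819]
0 [ 0.5199 -0.3014]
0.45 [ 0.5131 -0.341 ]
0.8 [ 0.5203 -0.3715]
0.9 [ 0.5243 -0.3796]
t 8.65 pos [ 0.5302 -0.0014  0.1675] ang -9.3 tilt -0.9999 q6 1.54 | shift [-0.0009  0.242  -0.0024] yaw 1.352
```

View pics/s5c.png

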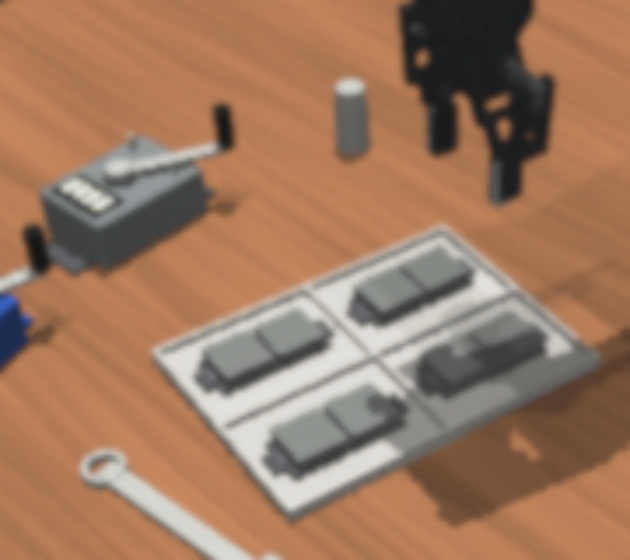

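The pad lies flat in the near-left bay (crop (480,355)) in line with the others, and the lever is still at rest with its knob at (222,125). Next is the counter: I go to the knob's +y side with the fingers shut.

>>> move_arm(
  plan=[
    {"x": 0,"y": 0.04,"z": 0,"yaw": 0.145,"fingers": 1},
    {"x": 0,"y": 0.08,"z": 0,"yaw": 0.29,"fingers": 1},
    {"x": 0,"y": 0.12,"z": 0,"yaw": 0.435,"fingers": 1},
    {"x": 0,"y": 0.16,"z": 0,"yaw": 0.58,"fingers": 1},
    {"x": 0,"y": 0.2,"z": 0,"yaw": 0.725,"fingers": 1},
  ],
)

```text
time: 9.2
eef_pos: [0.4918, -0.1988, 0.1579]
tcp_rot: [0.902, -0.432, -0.002, -0.0]
contact_force: [0.8, -1.8, -0.1]
opening: 0.001
finger_force: 0.0
```

```bash
python3 -c "
from h import *
to(.5175,-.25,.15,-86.8)"
```

```text
t 9.2 pos [ 0.4918 -0.1988  0.1579] ang -51.2 tilt -0.99999 q6 1.89 | shift [0.056  0.012  0.0077] yaw 0.621
```

>>> move_arm(
  plan=[
    {"x": 0.02,"y": 0.006,"z": 0,"yaw": 0.145,"fingers": 1},
    {"x": 0.04,"y": 0.012,"z": 0,"yaw": 0.29,"fingers": 1},
    {"x": 0.056,"y": 0.012,"z": 0,"yaw": 0.435,"fingers": 1},
    {"x": 0.056,"y": 0.012,"z": 0,"yaw": 0.58,"fingers": 1},
    {"x": 0.056,"y": 0.012,"z": 0,"yaw": 0.621,"fingers": 1},
  ],
)

```text
time: 9.7
eef_pos: [0.5184, -0.2489, 0.1574]
tcp_rot: [0.727, -0.687, -0.002, 0.0]
contact_force: [-0.2, -0.6, 0.0]
opening: -0.0
finger_force: 0.0
```

>>> move_arm(
  plan=[
    {"x": 0,"y": 0,"z": 0.03,"yaw": 0,"fingers": 1},
    {"x": 0,"y": 0,"z": 0.06,"yaw": 0,"fingers": 1},
    {"x": 0,"y": 0,"z": 0.075,"yaw": 0,"fingers": 1},
    {"x": 0,"y": 0,"z": 0.075,"yaw": 0,"fingers": 1},
  ],
)

```text
time: 10.1
eef_pos: [0.5167, -0.2472, 0.0807]
tcp_rot: [0.729, -0.685, -0.004, 0.001]
contact_force: [-1.0, 0.2, 0.3]
opening: 0.001
finger_force: 0.0
```

```bash
python3 -c "
from h import *
to(.5175,-.28,.067,-86.8)
im=shot('scene','s6'); cv2.imwrite('pics/s6c.png',cv2.resize(im[100:240,130:300,::-1],None,fx=3.5,fy=3.5))"
```

```text
t 10.1 pos [ 0.5167 -0.2472  0.0807] ang -86.5 tilt -0.99996 q6 2.46 | shift [0.0329 0.0012 0.0135] yaw 0.006
```

View pics/s6c.png

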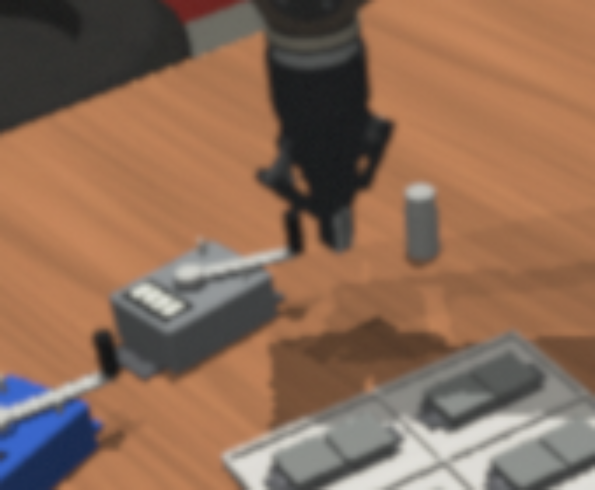

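The shut fingers stand just on the +y side of the knob (knob (293,230), tips (340,240)), and the socket is clear. Lower, then push.

>>> move_arm(
  plan=[
    {"x": 0.0,"y": 0.001,"z": 0.013,"yaw": 0,"fingers": 1},
    {"x": 0.02,"y": 0.001,"z": 0.013,"yaw": 0,"fingers": 1},
    {"x": 0.04,"y": 0.001,"z": 0.013,"yaw": 0,"fingers": 1},
    {"x": 0.06,"y": 0.001,"z": 0.013,"yaw": 0,"fingers": 1},
    {"x": 0.08,"y": 0.001,"z": 0.013,"yaw": 0,"fingers": 1},
  ],
)

```text
time: 10.65
eef_pos: [0.5235, -0.3308, 0.0724]
tcp_rot: [0.728, -0.685, 0.0, -0.001]
contact_force: [0.4, 3.9, -0.0]
opening: -0.002
finger_force: 1.6
```

```bash
python3 -c "
from h import *
to(.5175,-.3606,.067,-86.8); print(ctrl.get_state()['contact_force'])"
```

```text
t 10.65 pos [ 0.5235 -0.3308  0.0724] ang -86.5 tilt -1.0 q6 2.35 | shift [0.0294 0.0078 0.0054] yaw 0.004
[ 0.38547509  3.92549169 -0.04171453]
```

>>> move_arm(
  plan=[
    {"x": 0.01,"y": 0.003,"z": 0.004,"yaw": 0,"fingers": 1},
    {"x": 0.02,"y": 0.003,"z": 0.004,"yaw": 0,"fingers": 1},
    {"x": 0.025,"y": 0.003,"z": 0.004,"yaw": 0,"fingers": 1},
    {"x": 0.025,"y": 0.003,"z": 0.004,"yaw": 0,"fingers": 1},
  ],
)

```text
time: 11.05
eef_pos: [0.5221, -0.3543, 0.0678]
tcp_rot: [0.728, -0.685, -0.0, -0.001]
contact_force: [1.9, 4.8, 1.7]
opening: 0.001
finger_force: 2.2
```

>>> move_arm(
  plan=[
    {"x": 0.003,"y": 0,"z": 0,"yaw": 0,"fingers": 1},
    {"x": 0.003,"y": 0,"z": 0,"yaw": 0,"fingers": 1},
  ],
)

```text
time: 11.25
eef_pos: [0.5224, -0.3565, 0.0677]
tcp_rot: [0.728, -0.685, -0.0, -0.001]
contact_force: [2.8, 5.9, 1.5]
opening: -0.002
finger_force: 2.5
```

>>> move_arm(
  plan=[
    {"x": 0.003,"y": 0,"z": 0,"yaw": 0,"fingers": 1},
    {"x": 0.003,"y": 0,"z": 0,"yaw": 0,"fingers": 1},
  ],
)

```text
time: 11.45
eef_pos: [0.5227, -0.3591, 0.0675]
tcp_rot: [0.728, -0.685, -0.0, -0.001]
contact_force: [4.7, 6.9, 0.6]
opening: -0.0
finger_force: 2.7
```

>>> move_arm(
  plan=[
    {"x": 0.002,"y": 0,"z": 0,"yaw": 0,"fingers": 1},
    {"x": 0.002,"y": 0,"z": 0,"yaw": 0,"fingers": 1},
  ],
)

```text
time: 11.65
eef_pos: [0.5229, -0.3608, 0.0674]
tcp_rot: [0.729, -0.685, -0.001, -0.001]
contact_force: [3.5, 5.5, 0.6]
opening: -0.001
finger_force: 2.9
```

>>> move_arm(
  plan=[
    {"x": 0.002,"y": 0,"z": 0,"yaw": 0,"fingers": 1},
    {"x": 0.002,"y": 0,"z": 0,"yaw": 0,"fingers": 1},
  ],
)

```text
time: 11.85
eef_pos: [0.5231, -0.3626, 0.0673]
tcp_rot: [0.729, -0.685, -0.001, -0.002]
contact_force: [5.2, 7.2, -0.2]
opening: 0.001
finger_force: 3.1
```

>>> move_arm(
  plan=[
    {"x": 0.002,"y": 0,"z": 0,"yaw": 0,"fingers": 1},
    {"x": 0.002,"y": 0,"z": 0,"yaw": 0,"fingers": 1},
  ],
)

```text
time: 12.05
eef_pos: [0.5232, -0.3633, 0.0672]
tcp_rot: [0.728, -0.685, -0.002, -0.002]
contact_force: [4.0, 8.3, 1.6]
opening: -0.0
finger_force: 4.7
```

```bash
python3 -c "
from h import *
to(.5175,-.3606,.067,-86.8)
im=shot('scene','s7'); t=shot('top','t7'); a=cv2.resize(im[110:220,140:280,::-1],None,fx=3.5,fy=3.5); b=cv2.resize(t[160:270,340:430,::-1],None,fx=3.5,fy=3.5)
cv2.imwrite('pics/s7c.png',np.hstack([a,b]))
pv=np.array([.603,-.336])
for l in (.7,.8,.9):
    A=np.radians(157.4)+l; print(l,proj('scene',[[*(pv+.09*np.array([np.cos(A),np.sin(A)])),.09]]))"
```

```text
t 12.05 pos [ 0.5232 -0.3633  0.0672] ang -86.5 tilt -0.99998 q6 2.31 | shift [-0.003   0.0055  0.0002] yaw 0.005
0.7 [[202.02621539 152.31822996]]
0.8 [[199.44032387 151.67045277]]
0.9 [[196.70909113 151.17392622]]
```

View pics/s7c.png

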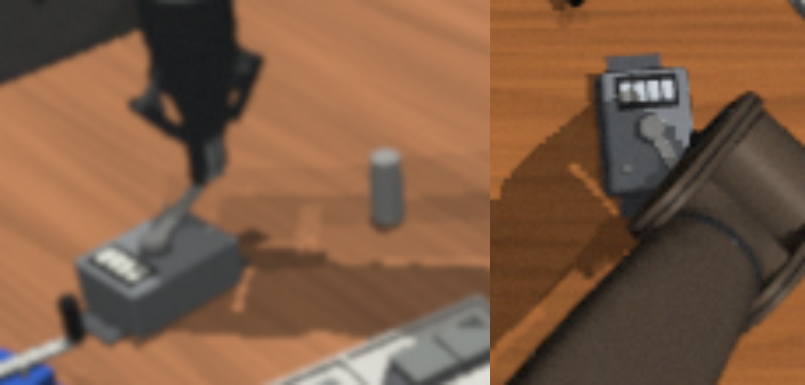

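The lever is swung over to the robot's right, and the force is rising while the travel stalls. A slightly harder push will confirm the stop.

>>> move_arm(
  plan=[
    {"x": 0.002,"y": 0,"z": 0,"yaw": 0,"fingers": 1},
    {"x": 0.002,"y": 0,"z": 0,"yaw": 0,"fingers": 1},
  ],
)

```text
time: 12.35
eef_pos: [0.5233, -0.3635, 0.0672]
tcp_rot: [0.728, -0.685, -0.004, -0.003]
contact_force: [4.2, 13.9, 3.3]
opening: 0.003
finger_force: 6.9
```

>>> move_arm(
  plan=[
    {"x": 0.002,"y": 0,"z": 0,"yaw": 0,"fingers": 1},
    {"x": 0.002,"y": 0,"z": 0,"yaw": 0,"fingers": 1},
  ],
)

```text
time: 12.55
eef_pos: [0.5233, -0.3638, 0.0671]
tcp_rot: [0.728, -0.685, -0.005, -0.004]
contact_force: [4.6, 19.0, 6.1]
opening: -0.002
finger_force: 9.1
```

It's firmly at the stop (19 N with no travel). I'll guide the lever back, then lift away.

>>> move_arm(
  plan=[
    {"x": -0.025,"y": 0.003,"z": 0,"yaw": 0,"fingers": 1},
    {"x": -0.05,"y": 0.005,"z": 0,"yaw": 0,"fingers": 1},
    {"x": -0.075,"y": 0.005,"z": 0,"yaw": 0,"fingers": 1},
    {"x": -0.1,"y": 0.003,"z": 0,"yaw": 0,"fingers": 1},
    {"x": -0.12,"y": 0.003,"z": 0,"yaw": 0,"fingers": 1},
  ],
)

```text
time: 13.05
eef_pos: [0.5121, -0.25, 0.0678]
tcp_rot: [0.729, -0.685, 0.0, 0.001]
contact_force: [-0.1, -0.5, -0.0]
opening: 0.005
finger_force: 0.0
```

>>> move_arm(
  plan=[
    {"x": 0,"y": 0,"z": -0.04,"yaw": 0,"fingers": 1},
    {"x": 0,"y": 0,"z": -0.08,"yaw": 0,"fingers": 1},
    {"x": 0,"y": 0,"z": -0.12,"yaw": 0,"fingers": 1},
    {"x": 0,"y": 0,"z": -0.12,"yaw": 0,"fingers": 1},
    {"x": 0,"y": 0,"z": -0.12,"yaw": 0,"fingers": 1},
  ],
)

```text
time: 13.55
eef_pos: [0.5128, -0.2514, 0.1895]
tcp_rot: [0.729, -0.685, 0.002, 0.0]
contact_force: [0.2, -0.2, -0.5]
opening: -0.0
finger_force: 0.0
```

```bash
python3 -c "
from h import *
im=shot('scene','s8'); cv2.imwrite('pics/s8c.png',cv2.resize(im[130:370,120:450,::-1],None,fx=2.4,fy=2.4))
s0=cv2.imread('pics/scene0.png')
for n,i in (('start',s0),('now',im[:,:,::-1])):
    c=i[155:180,207:222].max(2); y,x=np.where(c<45); print(n,'knob px',(x.mean()+207).round(1),(y.mean()+155).round(1),len(x))
print(ctrl.get_state()['contact_force'])"
```

```text
start knob px 213.5 166.0 26
now knob px 213.6 166.1 26
[-0.30433937  0.33646844 -0.44048646]
```

View pics/s8c.png

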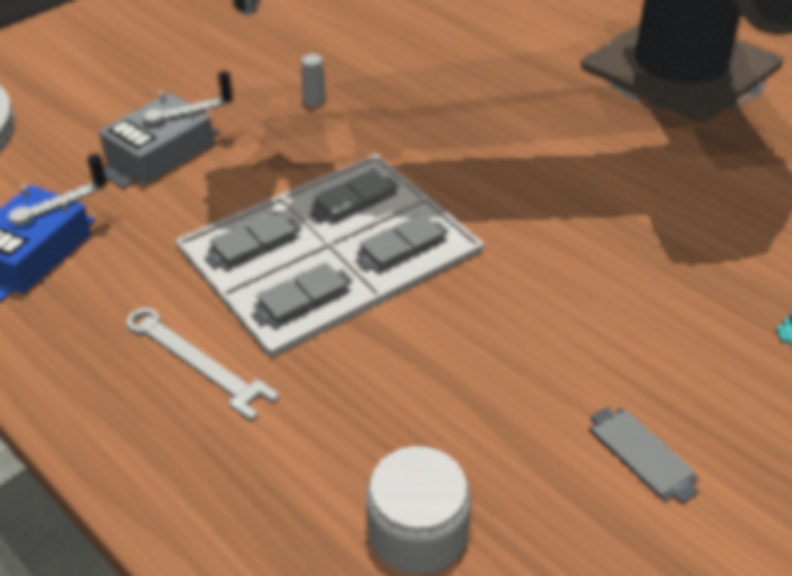

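All four bays are filled, with the good pad flat at (402,243). The lever is back at rest (knob pixel within 0.1 of the start) and everything else is in place.

```bash
python3 -c "
from plant import ctrl
print(ctrl.sign_off())"
```

```text
the job is handed in; nothing more can be done
None
```

The good pad is set flat in the bare near-left bay (bay0), the counter lever was swung to its stop and has sprung back to rest, and the job is handed in; sign-off returned no verdict.

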